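Serve two sweets from the lever dispenser

TASK

Press the red lever pad of the sweet dispenser all the way down with your fingertips, so that its clear lid lifts, and keep it down until both gold sweets have rolled into the bowl. Then let the lever come up slowly under your fingers, taking two to three seconds, so that the lid closes fully without slamming, and leave the lever alone. Work only with the lever: do not touch the lid, the sweets or the bowl, and leave the other tea things where they stand.

Things in the scene. Friction and masses are not known exactly. Their poses are not given: they have to be found in the camera images.
- dispenser: fixed cream sweet dispenser; its own -x is the front, where the chute opens over the bowl, +y the lever's side, z up; origin on the table. Housing x 20 to 120 mm, y -60 to 60 mm, 165 mm high, clear dome on it to 237 mm. Sloping chute x -105 to 20 mm, y -25 to 25 mm, under the clear lid
- lever_axle (a point): middle of the lever's level axle (it runs along the dispenser's y), at x 30, y 110, height 110 mm in the dispenser's frame; the lever swings in the plane y = 110 mm
- pad_top (a point): centre of the top of the red lever pad (36 mm along the lever, 42 mm wide, 10 mm thick), 115 mm from the axle. In the dispenser's frame: at rest x -80, y 110, height 144 mm, the pad rising to its free end by 0.26 rad; fully pressed x -80, height 75 mm, sloping down by 0.35 rad; between these it goes out to x -85
- lever (a joint): angle of the lever: 0 at rest (up), grows as the pad is pressed down, 0.61 rad fully down (stop). It is linked to the lid and is pushed up again by the lid's weight and a spring, with 3 to 8 N at the pad; let go, it flies up and the lid slams
- lid (a joint): angle of the clear lid about its hinge: 0 shut, 1.04 rad fully open; always 1.7 times the lever's angle. A lid let fall reaches several rad/s; a gentle closing stays below 1.6 rad/s, that is about 0.1 m/s at the lever's pad
- lid_edge (a point): middle of the lower front edge of the lid, 120 mm in front of the hinge; shut lid: y -35 to 35 mm, roof at height 130 mm; open, it stands 250 mm high
- sweet_a_center (a point): gold-wrapped round chocolate, ball of 30 mm diameter (20 g); this point is its centre. It starts in the chute under the lid, in front, against the lid's front
- sweet_b_center (a point): gold-wrapped round chocolate, ball of 30 mm diameter (20 g); this point is its centre. It starts in the chute under the lid, behind the first; both roll out by themselves within about a second once the lid is open
- bowl: cream porcelain bowl, 124 mm across, 45 mm high, standing loose on the table under the chute's mouth, its centre at x -165 mm, y 0 in the dispenser's frame; origin under its centre
- cup_inverted: cream porcelain teacup standing upside down on the table, foot up, 94 mm across its mouth (on the table), 72 mm high, handle to its side; origin on the table under its centre; a bystander
- cup_a: cream porcelain teacup standing upright, 94 mm across, 72 mm high; origin under its centre; a bystander
- cup_b: second cream upright teacup, 94 mm across, 72 mm high; origin under its centre; a bystander
- jam_jar: amber glass jar with a brass cap, 60 mm across, 85 mm high; origin under its centre; a bystander
- teaspoon: steel teaspoon lying on the table, 140 mm long; origin at its underside; a bystander
- milk_jug: cream porcelain jug, 80 mm across, 100 mm high; origin under its centre; a bystander
Mind the look-alikes: they are no part of the job. Leave any black or pink look-alike of the bowl alone.

How it is judged (in metres and radians):
On the way, in this order (a step that is already met when the one before it is completed fails the run):
1. the lid is held open (above 0.85 rad) with both sweets in the bowl (value of joint lid above 0.85 rad and horizontal distance between each of sweet_a_center, sweet_b_center and bowl below 0.052 m and height (world z) of each of sweet_a_center, sweet_b_center below 0.05 m), for 0.2 s.
2. the lid is shut again (below 0.04 rad) (value of joint lid below 0.04 rad), for 0.2 s.
At the end, for the whole second after the job is handed in: The lid is shut (below 0.04 rad), both sweets lie in the upright bowl (centres within 52 mm of its axis and below 50 mm height), the bowl is at rest (value of joint lid below 0.04 rad and horizontal distance between each of sweet_a_center, sweet_b_center and bowl below 0.052 m and height (world z) of each of sweet_a_center, sweet_b_center below 0.05 m and angle between bowl's own z axis and vertical below 0.15 rad and linear speed of bowl below 0.02 m/s); the robot touches nothing.
It fails at once if the lid slams: it closes faster than 1.6 rad/s (velocity of joint lid below -1.6 rad/s).
It fails at once if the robot touches the lid (contact force between any of the fingers, the arm and lid above 1 N).
It fails at once if the robot touches a sweet (contact force between any of the fingers, the arm and sweet_a above 0.5 N or contact force between any of the fingers, the arm and sweet_b above 0.5 N).
It fails at once if the robot touches the bowl, or it is moved more than 30 mm (contact force between any of the fingers, the arm and bowl above 1 N or distance of bowl from where it was at the start of the episode above 0.03 m).
It fails at once if another tea thing is moved or lifted more than 20 mm (distance of any of cup_inverted, cup_a, cup_b, jam_jar, teaspoon, milk_jug from where it was at the start of the episode above 0.02 m).
It also fails if it takes over 43 s, if anything falls off the work surface, if the arm or the gripper's body presses on something with over 40 N, if the wrist force passes 120 N, or if a joint passes its speed limit or range.

ROBOT

A 7-joint arm with a two-finger parallel gripper is mounted at the origin on the work surface. World frame = base frame: x ahead of the robot, y to its left, z up, the work surface at z = 0. Lengths are in m, angles in degrees, forces in N, time in s.
With the tool pointing down it reaches from about 0.425 to 0.95 m from the base axis. Payload 4.7 kg.
Tool frame: the origin (TCP) lies at the very end of the fingers, on their centre line; the grasp point (between the pads) lies 19 mm behind it; z points along the fingers, y is the line along which they close (so a half turn about z gives the same grasp; the last joint's range is limited). The gripper opens to 85 mm and grips with 20 to 120 N. Pads are 22 mm wide; open, the fingers measure 114 mm over their backs; the gripper's body (76 mm by 85 mm) begins 54 mm behind the grasp point. The pads swing forward as they close: fully open they stand 13 mm farther back than shut.
Start: joints at [74.662, 26.849, -2.785, 87.806, 1.381, 65.374, -4.715], TCP at [0.16, -0.656, 0.231] pointing down, gripper open.
Joint ranges: [-148.3, 148.3], [-19.14, 114.17], [-79.39, 73.82], [5.75, 140.21], [-59.74, 239.74], [12.07, 113.84], [-152.46, 152.46]. Speed limits (degrees/s): [147.25, 147.25, 180, 180, 180, 180, 180].

INTERFACE

Orientations are given as a 3x3 rotation matrix whose columns are the frame's x, y, z axes.
In Python, from plant import arm gives the robot as it stands.
- The arm moves only by the tool run_rows, called as name(argument=value, ...) on one line, values as JSON. Schema: {"type":"object","properties":{"offsets":{"type":"string"},"only":{"type":"string"},"quiet":{"type":"boolean"},"lines":{"type":"string"}},"required":["offsets"],"additionalProperties":false}. offsets is a string of 1 to 20 rows, one to a line, with the numbers parted by spaces; each row has 7 numbers: the opening from 0.0 (shut) to 1.0 (fully open), then dx, dy, dz in m, then a rotation vector rx, ry, rz in degrees; each row shifts and turns the commanded pose from where the row before left it, along the tool's axes as they then stand; what a row does not reach is not made up. A row lasts 1/8 s, in which the tool goes at most 0.0625 m and 10.7 degrees, less where a joint would pass 70% of its speed; a pose out of reach is approached as far as the arm can. The fingers move at their own pace and stop on an object; the grip force is fixed at half the most. Time passes only in rows, so rows that do not move let the fingers close. The tool returns the time, the measured TCP pose, the force, the opening and the grip force at its end. only (a regular expression) keeps the lines of the reply that match it, lines (a string "A,B") keeps lines A to B, and quiet returns only ok. Input that does not fit is refused with a message, and nothing moves.
- arm.sense(): the state, without advancing time (a new reading comes with each control period).
- arm.get_image(name): name is "side" or "top" or "wrist"; returns a dict with "image" (384x512x3 uint8, red, green, blue), "fx", "fy", "cx", "cy" (pixels), "dist_coeffs" ([k1, k2, p1, p2, k3] as OpenCV has them; the pictures are not rectified), "rvec" (rotation vector, rad) and "tvec" (3), from world to camera coordinates, as OpenCV has them. Camera axes: x right, y down, z forward; pixel columns grow to the right and rows downward; lengths in m; the calibration is good to about 2 mm. A picture is of the moment at which its call begins. There is no depth.
- arm.sign_off(): hands the job in; it is judged then, once.
The state is a dict: "clock": time; "q": joint angles; "qd": joint speeds; "effort": joint torques, N m; "tcp_pos": TCP position; "eef_rot": TCP orientation; "wrist_force": force on the tool from outside, world axes, zero at the start; "ft_torque": the same for the moment, N m; "grip_width": opening from 0.0 (shut) to 1.0 (fully open); "gripper_force": force on a finger pad.
Only numpy, scipy, OpenCV 4.12 (cv2) and the standard library are available. Lean on these libraries where they do the work, as an engineer would, in place of code of your own. Each camera call takes 0.05 s, during which the arm holds its last target. There are 200 camera calls.

## Working session

There is one attempt and no reset: what is moved stays moved. The work goes in short steps, Python scripts to look and compute and a tool call to move; the robot and the scene stay as the last step left them, time stands still between calls to the robot, and variables do not carry over. Pictures are saved under pics/ and viewed, at most 10 in all, crops included, and the job is handed in when it is done.

```bash
mkdir -p pics; ls; python3 - <<'E'
from plant import arm
import cv2,numpy as np
s=arm.sense();print(s['clock'],s['tcp_pos'],s['eef_rot'])
for n in("top","side"):
    d=arm.get_image(n);cv2.imwrite(f'pics/{n}0.png',cv2.resize(d['image'][:,:,::-1],(800,600)))
    print(n,d['fx'],d['fy'],d['cx'],d['cy'],d['dist_coeffs'],d['rvec'],d['tvec'])
E
```

```text
pics
0.0 [ 0.15952923 -0.65527161  0.23025983] [[ 9.71620582e-01  2.36544200e-01 -5.35085594e-04]
 [ 2.36544795e-01 -9.71618736e-01  1.89536002e-03]
 [-7.15627688e-05 -1.96814251e-03 -9.99998061e-01]]
top 423.20677001089797 423.20677001089797 261.8190646773956 192.80704561717914 [-0.10699051  0.          0.          0.          0.        ] [ 2.11568369 -2.1794275   0.14544436] [0.00361323 0.58818629 1.36299234]
side 367.2207596450269 367.2207596450269 256.68563048160945 190.30316308334346 [-0.02267306  0.          0.          0.          0.        ] [ 0.62574337 -2.60100306  1.211734  ] [0.4696591  0.25507724 1.01045676]
```

View pics/top0.png

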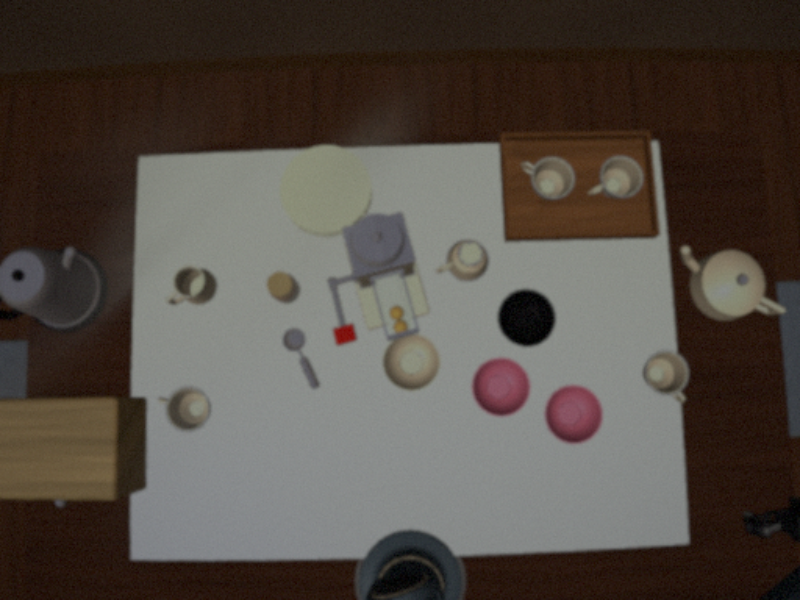

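View pics/side0.png

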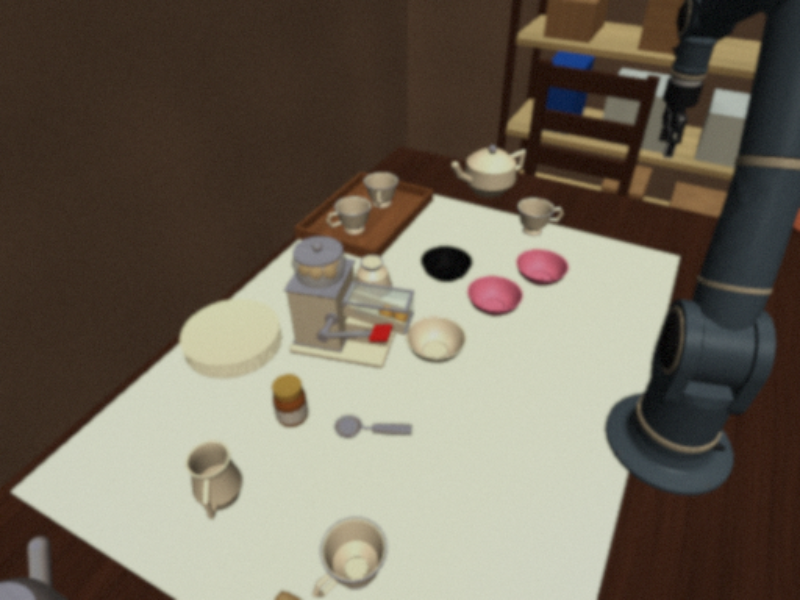

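The one dispenser is at top (378,245) and side (318,300), with its red pad at top (345,334) and side (381,333). The cream bowl under the chute is at top (411,361); the black (526,317) and pink (501,386; 573,413) bowls are look-alikes. I'll confirm with enlarged crops.

```bash
python3 - <<'E'
import cv2,numpy as np
from plant import arm
a=arm.get_image("top")['image'][120:260,200:300,::-1]
b=arm.get_image("side")['image'][145:245,180:305,::-1]
a=cv2.resize(a,None,fx=4,fy=4,interpolation=cv2.INTER_CUBIC)
b=cv2.resize(b,None,fx=3.2,fy=3.2,interpolation=cv2.INTER_CUBIC)
c=np.zeros((560,800,3),np.uint8);c[:560,:400]=a;c[:320,400:]=b
cv2.imwrite('pics/crop.png',c)
for n in("top","side"):
    im=arm.get_image(n)['image'].astype(int)
    m=((im[:,:,0]>110)&(im[:,:,1]<50)&(im[:,:,2]<60)).astype(np.uint8)
    k,l,st,ce=cv2.connectedComponentsWithStats(m);print(n,st[1:].tolist(),ce[1:])
E
```

```text
top [[215, 208, 12, 12, 104]] [[220.35576923 213.61538462]]
side [[237, 208, 13, 11, 101]] [[243.28712871 212.76237624]]
```

View pics/crop.png

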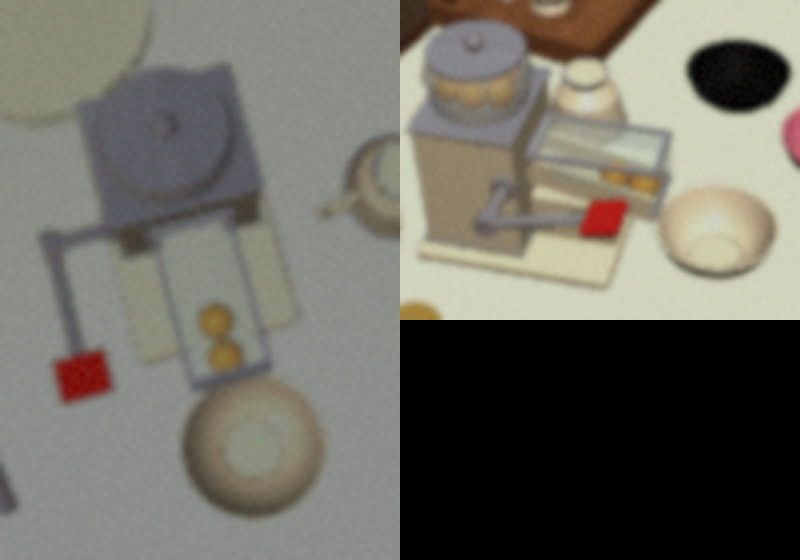

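The crop shows the red pad at crop (83,376), the housing roof corners at (78,105), (232,65), (262,192), (102,225), and the bowl rim centre at (253,446). The sweets are gold and sit under the lid, and the cream bowl is the right one. Next I'll fit the dispenser pose.

```bash
cat > h.py <<'E'
import numpy as np,cv2
from plant import arm
from scipy.spatial.transform import Rotation as R
def proj(d,P): return cv2.projectPoints(np.float64(P).reshape(-1,3),d['rvec'],d['tvec'],np.array([[d['fx'],0,d['cx']],[0,d['fy'],d['cy']],[0,0,1]]),np.float64(d['dist_coeffs']))[0].reshape(-1,2)
def W(p,P): return R.from_euler('z',p[2]).apply(np.float64(P).reshape(-1,3))+[p[0],p[1],0]
E
python3 - <<'E'
from h import *
from scipy.optimize import least_squares
t=arm.get_image("top");s=arm.get_image("side")
L=np.array([[120,60,165],[120,-60,165],[20,-60,165],[20,60,165],[-165,0,45],[-80,110,143]])/1e3
uv=np.array([[219.5,146.2],[258,136.2],[265.5,168],[225.5,176.2],[263.2,231.5],[220.4,213.6]])
sp=np.array([[-80,110,141]])/1e3
f=lambda p:np.r_[(proj(t,W(p,L))-uv).ravel(),(proj(s,W(p,sp))-[[243.3,212.8]]).ravel()]
r=least_squares(f,[.8,.05,.2],loss='soft_l1');p=r.x;np.save('p.npy',p)
print(p,np.degrees(p[2]));print(f(p).reshape(-1,2).round(1))
for n,q in dict(pad=[-80,110,144],axle=[30,110,110],down=[-80,110,75],bowl=[-165,0,0],lid=[-105,35,100]).items():print(n,W(p,np.array(q)/1e3)[0].round(4))
E
```

```text
[0.61680718 0.02534599 0.23629763] 13.538857090928586
[[ 0.  -0. ]
 [-0.8 -0. ]
 [ 0.2 -1.2]
 [ 2.2  0.8]
 [-0.4  1. ]
 [ 0.3  0. ]
 [-0.8  0.3]]
pad [0.5133 0.1136 0.144 ]
axle [0.6202 0.1393 0.11  ]
down [0.5133 0.1136 0.075 ]
bowl [ 0.4564 -0.0133  0.    ]
lid [0.5065 0.0348 0.1   ]
```

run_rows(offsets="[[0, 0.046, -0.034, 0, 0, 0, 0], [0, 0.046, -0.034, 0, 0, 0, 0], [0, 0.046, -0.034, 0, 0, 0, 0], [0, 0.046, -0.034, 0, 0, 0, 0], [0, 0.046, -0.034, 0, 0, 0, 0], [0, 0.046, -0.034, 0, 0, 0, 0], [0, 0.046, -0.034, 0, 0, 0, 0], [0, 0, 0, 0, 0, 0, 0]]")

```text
refused: offsets: the value is not of type 'string' (schema: type "string"). Nothing was moved.
```

I used the wrong layout. The manual says rows one to a line, with the numbers parted by spaces; once more.

run_rows(offsets="0 0.046 -0.034 0 0 0 0\n0 0.046 -0.034 0 0 0 0\n0 0.046 -0.034 0 0 0 0\n0 0.046 -0.034 0 0 0 0\n0 0.046 -0.034 0 0 0 0\n0 0.046 -0.034 0 0 0 0\n0 0.046 -0.034 0 0 0 0\n0 0 0 0 0 0 0")

```text
clock: 1.4
tcp_pos: [0.42, -0.3436, 0.2317]
eef_rot: [[0.969, 0.246, 0.002], [0.246, -0.969, 0.001], [0.002, -0.001, -1.0]]
wrist_force: [-0.4, -0.4, -0.5]
grip_width: 0.0
gripper_force: 0.0
```

```bash
cat > w.py <<'E'
from h import *
import sys
p=np.load('p.npy');s=arm.sense();T=s['eef_rot']
g=W(p,np.array([float(v) for v in sys.argv[1:4]])/1e3)[0]
w=W([0,0,-p[2]],(s['tcp_pos']-[p[0],p[1],0]))[0]
Rd=R.from_euler('z',p[2]).as_matrix()@np.diag([1,-1,-1.])
print('t',s['clock'],'disp mm',(w*1e3).round(1),'to go',(T.T@(g-s['tcp_pos'])).round(4),'rot',np.degrees(R.from_matrix(T.T@Rd).as_rotvec()).round(1),'F',np.round(s['wrist_force'],1),'q',np.round(s['q']))
E
python3 w.py -80 116 231
```

```text
t 1.4 disp mm [-277.7 -312.6  231.7] to go [ 0.203  -0.4261  0.0016] rot [-0.  -0.1  0.7] F [-0.4 -0.4 -0.5] q [ 45.  15. -13. 105.   4.  60. -44.]
```

run_rows(offsets="0 0.02 -0.043 0 0 0 0\n0 0.02 -0.043 0 0 0 0\n0 0.02 -0.043 0 0 0 0\n0 0.02 -0.043 0 0 0 0\n0 0.02 -0.043 0 0 0 0\n0 0.02 -0.043 0 0 0 0\n0 0.02 -0.043 0 0 0 0\n0 0.02 -0.043 0 0 0 0\n0 0.02 -0.043 0 0 0 0\n0 0.02 -0.04 0 0 0 0\n0 0 0 0 0 0 0")

```text
clock: 2.78
tcp_pos: [0.5099, 0.1169, 0.2316]
eef_rot: [[0.97, 0.242, 0.001], [0.242, -0.97, 0.002], [0.001, -0.002, -1.0]]
wrist_force: [-0.2, -0.5, -0.7]
grip_width: -0.003
gripper_force: 0.0
```

```bash
python3 w.py -80 116 160
```

```text
t 2.775 disp mm [-82.5 114.  231.6] to go [ 0.0024 -0.0019  0.0716] rot [-0.1 -0.1  0.4] F [-0.2 -0.5 -0.7] q [   7.   15.  -30.  107.    9.   60. -102.]
```

run_rows(offsets="0 0.002 -0.002 0.03 0 0 0\n0 0 0 0.03 0 0 0\n0 0 0 0.01 0 0 0\n0 0 0 0 0 0 0")

```text
clock: 3.28
tcp_pos: [0.5111, 0.115, 0.1612]
eef_rot: [[0.972, 0.235, -0.001], [0.235, -0.972, -0.001], [-0.001, 0.0, -1.0]]
wrist_force: [-0.8, 0.2, 0.3]
grip_width: 0.002
gripper_force: 0.0
```

```bash
python3 w.py -80 116 144; python3 - <<'E'
from h import *
a=arm.get_image("top")['image'][110:260,170:320,::-1]
b=arm.get_image("side")['image'][100:250,180:330,::-1]
cv2.imwrite('pics/c2.png',cv2.resize(np.hstack([a,b]),(800,400),interpolation=cv2.INTER_CUBIC))
E
```

```text
t 3.275 disp mm [-81.8 111.9 161.2] to go [ 0.0018 -0.0041  0.0171] rot [0.  0.  0.1] F [-0.8  0.2  0.3] q [   6.   20.  -29.  111.   12.   52. -105.]
```

View pics/c2.png

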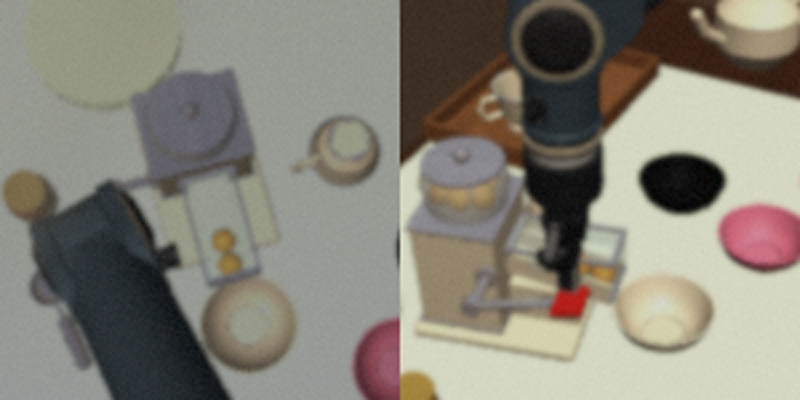

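The fingertips stand just over the red pad (right half, at (570,290)), clear of the lid and bowl. Now I press.

run_rows(offsets="0 0.002 -0.004 0 0 0 0\n0 0 0 0.009 0 0 0\n0 0 0 0.009 0 0 0\n0 0 0 0.009 0 0 0\n0 0 0 0.009 0 0 0\n0 0 0 0.009 0 0 0\n0 0 0 0.009 0 0 0\n0 0 0 0.009 0 0 0\n0 0 0 0.009 0 0 0\n0 0 0 0.005 0 0 0\n0 0 0 0 0 0 0")

```text
clock: 4.75
tcp_pos: [0.513, 0.1208, 0.0844]
eef_rot: [[0.972, 0.237, 0.002], [0.237, -0.972, 0.001], [0.002, -0.0, -1.0]]
wrist_force: [1.3, -0.3, 4.8]
grip_width: 0.001
gripper_force: 1.8
```

```bash
python3 w.py -80 116 77
```

```text
t 4.75 disp mm [-78.6 117.1  84.4] to go [-0.0015  0.0011  0.0074] rot [-0.  -0.1  0.1] F [ 1.3 -0.3  4.8] q [   3.   26.  -26.  115.   17.   43. -110.]
```

run_rows(offsets="0 0 0 0.003 0 0 0\n0 0 0 0.003 0 0 0\n0 0 0 0 0 0 0\n0 0 0 0 0 0 0\n0 0 0 0 0 0 0\n0 0 0 0 0 0 0")

```text
clock: 5.5
tcp_pos: [0.5119, 0.1205, 0.0783]
eef_rot: [[0.972, 0.237, -0.0], [0.237, -0.972, -0.0], [-0.0, 0.0, -1.0]]
wrist_force: [0.8, 0.8, 3.5]
grip_width: -0.001
gripper_force: 1.6
```

```bash
python3 w.py -80 116 77; python3 - <<'E'
from h import *
a=arm.get_image("top")['image'][110:260,170:320,::-1]
b=arm.get_image("side")['image'][100:250,180:330,::-1]
cv2.imwrite('pics/c3.png',cv2.resize(np.hstack([a,b]),(800,400),interpolation=cv2.INTER_CUBIC))
E
```

```text
t 5.5 disp mm [-79.7 117.1  78.3] to go [-0.0003  0.0011  0.0013] rot [0.  0.  0.1] F [0.8 0.8 3.5] q [   3.   27.  -26.  115.   17.   42. -110.]
```

View pics/c3.png

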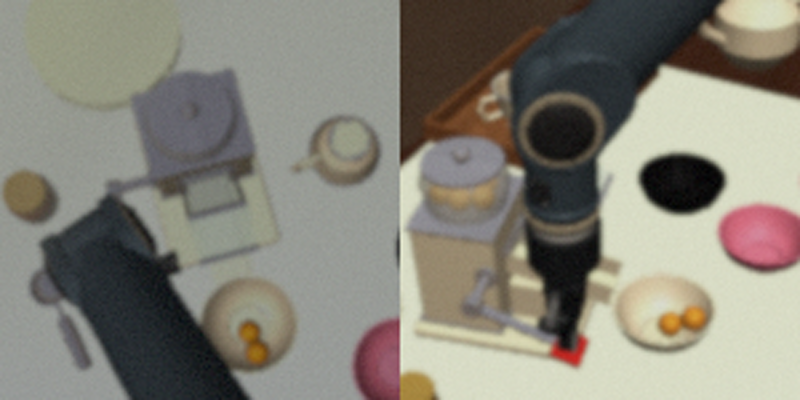

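Both sweets lie in the bowl (left half, at (249,331) and (257,353)), and the lid stands up. I'll press a little more to make sure it reaches the stop.

run_rows(offsets="0 0 0 0.002 0 0 0\n0 0 0 0.002 0 0 0\n0 0 0 0 0 0 0\n0 0 0 0 0 0 0\n0 0 0 0 0 0 0")

```text
clock: 6.22
tcp_pos: [0.5123, 0.1207, 0.0773]
eef_rot: [[0.972, 0.236, 0.001], [0.236, -0.972, -0.002], [0.001, 0.002, -1.0]]
wrist_force: [-7.3, -2.4, 28.1]
grip_width: 0.002
gripper_force: 14.4
```

```bash
python3 w.py -80 116 77
```

```text
t 6.225 disp mm [-79.3 117.2  77.3] to go [-0.0007  0.0011  0.0003] rot [ 0.1 -0.   0.1] F [-7.3 -2.4 28.1] q [   3.   27.  -26.  115.   17.   42. -110.]
```

At the stop (28 N). Now the slow release.

run_rows(offsets="0 0 0 -0.003 0 0 0\n0 0 0 -0.004 0 0 0\n0 0 0 -0.004 0 0 0\n0 0 0 -0.004 0 0 0\n0 0 0 -0.004 0 0 0\n0 0 0 -0.004 0 0 0\n0 0 0 -0.004 0 0 0\n0 0 0 -0.004 0 0 0\n0 0 0 -0.004 0 0 0\n0 0 0 -0.004 0 0 0\n0 0 0 -0.004 0 0 0\n0 0 0 -0.004 0 0 0\n0 0 0 -0.004 0 0 0\n0 0 0 -0.004 0 0 0\n0 0 0 -0.004 0 0 0\n0 0 0 -0.004 0 0 0\n0 0 0 -0.004 0 0 0\n0 0 0 -0.004 0 0 0\n0 0 0 -0.004 0 0 0\n0 0 0 -0.003 0 0 0")

```text
clock: 8.72
tcp_pos: [0.5105, 0.12, 0.1516]
eef_rot: [[0.972, 0.237, -0.003], [0.237, -0.972, -0.001], [-0.004, 0.0, -1.0]]
wrist_force: [0.1, -0.3, 0.3]
grip_width: -0.001
gripper_force: 0.0
```

```bash
python3 w.py -80 116 200
```

```text
t 8.725 disp mm [-81.2 117.  151.6] to go [ 0.001   0.001  -0.0484] rot [0.  0.2 0.1] F [ 0.1 -0.3  0.3] q [   5.   21.  -29.  112.   13.   51. -106.]
```

Free of the pad, with no force left. I'll rise clear and check.

run_rows(offsets="0 0 0 -0.01 0 0 0\n0 0 0 -0.03 0 0 0\n0 0 0 -0.03 0 0 0\n0 0 0 0 0 0 0\n0 0 0 0 0 0 0\n0 0 0 0 0 0 0")

```text
clock: 9.48
tcp_pos: [0.5113, 0.1202, 0.2212]
eef_rot: [[0.972, 0.237, -0.002], [0.237, -0.972, -0.001], [-0.002, 0.0, -1.0]]
wrist_force: [0.6, 0.3, -0.0]
grip_width: -0.002
gripper_force: 0.0
```

```bash
python3 - <<'E'
from h import *
a=arm.get_image("top")['image'][110:260,170:320,::-1]
b=arm.get_image("side")['image'][100:250,180:330,::-1]
cv2.imwrite('pics/c4.png',cv2.resize(np.hstack([a,b]),(800,400),interpolation=cv2.INTER_CUBIC))
E
```

```text
(no output)
```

View pics/c4.png

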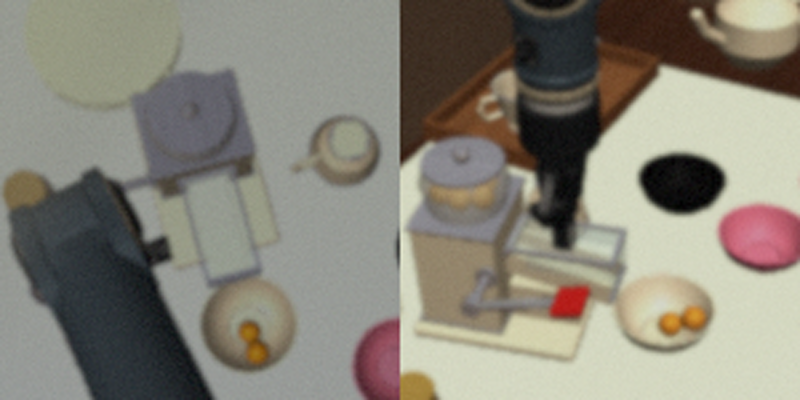

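The lid is shut as before, the pad is up at (570,300), both sweets are in the bowl, and the fingers are well clear.

```bash
python3 -c "
from plant import arm
print(arm.sign_off())"
```

```text
the job is handed in; nothing more can be done
None
```

I pressed the lever to its stop, both gold sweets rolled into the bowl, and the lid closed slowly over about 2.5 s; the job is handed in, with no verdict returned.

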